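# Shake handle spacers evenly over the sorting tray

### The job

Pick up the red shaker by its black cross handle and, holding it clear above the blue tray, shake the eight spacers out of its mouth so that they are spread evenly over the tray's three bays: every spacer in the tray and at least two in each bay. Do not touch the spacers with the fingers. Then set the empty shaker back down upright on its yellow block, fully on it, without dropping it, and leave the glue bottle and the small red cup where they are.

Things in the scene. Friction and masses are not known exactly. Their poses are not given: they have to be found in the camera images.
- shaker: Open-topped red trough shaker, ~160 g, on the yellow block. Origin: centre of underside below the handle; z up, open mouth at -x. Floor 4 mm thick from x = -70 (mouth, no lip) to +50 mm (closed back), walls 36 mm high (26 near the mouth), a rib along y = 0 parts two lanes 28 mm wide; 76 mm wide over the cheeks. Spacers slide at 25 to 37 degrees of tilt, at less when shaken.
- shaker_handle (a point): Centre of the shaker's black handle bar, 106 mm above the shaker's underside. The bar lies along the shaker's y: 16 mm thick (x), 18 mm high (z), 66 mm free length between the cheeks. Pinch it from above, closing along the shaker's x. Fingertips that reach 20 mm below the bar's centre touch nothing.
- shaker_mouth (a point): Middle of the mouth's edge, on the upper face of the floor: 70 mm in front of the handle (shaker -x) and 102 mm below it.
- tray: Fixed light-blue tray, 170 mm (its x) by 290 mm (its y), walls 5 mm thick and 30 mm high, floor 5 mm thick. Two ribs along its x at y = +-47.5 mm, 5 mm thick, tops 17 mm above the bench, part it into three bays centred at y = -95, 0 and +95 mm, each about 160 x 90 mm. Origin: centre of its underside.
- block: Fixed yellow-taped wooden block, the shaker's parking place: 190 mm (x) by 120 mm (y), 20 mm high. Origin: centre of its underside. The shaker starts standing on it, its x along the block's x.
- spacer0: purple painted metal knife-handle spacer, an oval 22 x 16 mm (long side along its x) and 9 mm thick, 14 g, one of eight alike but for colour; it starts lying flat in the shaker. Origin: centre of its underside.
- spacer1: orange painted metal knife-handle spacer, an oval 22 x 16 mm (long side along its x) and 9 mm thick, 14 g, one of eight alike but for colour; it starts lying flat in the shaker. Origin: centre of its underside.
- spacer2: pink painted metal knife-handle spacer, an oval 22 x 16 mm (long side along its x) and 9 mm thick, 14 g, one of eight alike but for colour; it starts lying flat in the shaker. Origin: centre of its underside.
- spacer3: green painted metal knife-handle spacer, an oval 22 x 16 mm (long side along its x) and 9 mm thick, 14 g, one of eight alike but for colour; it starts lying flat in the shaker. Origin: centre of its underside.
- spacer4: purple painted metal knife-handle spacer, an oval 22 x 16 mm (long side along its x) and 9 mm thick, 14 g, one of eight alike but for colour; it starts lying flat in the shaker. Origin: centre of its underside.
- spacer5: orange painted metal knife-handle spacer, an oval 22 x 16 mm (long side along its x) and 9 mm thick, 14 g, one of eight alike but for colour; it starts lying flat in the shaker. Origin: centre of its underside.
- spacer6: pink painted metal knife-handle spacer, an oval 22 x 16 mm (long side along its x) and 9 mm thick, 14 g, one of eight alike but for colour; it starts lying flat in the shaker. Origin: centre of its underside.
- spacer7: green painted metal knife-handle spacer, an oval 22 x 16 mm (long side along its x) and 9 mm thick, 14 g, one of eight alike but for colour; it starts lying flat in the shaker. Origin: centre of its underside.
- glue: Bystander: glue bottle, 52 mm across, 130 mm high, orange cap. Origin: centre of its underside.
- cup: Bystander: small empty red cup, 72 mm across, 45 mm high. Origin: centre of its underside.
Things that resemble listed ones, but are neither listed nor needed, are in the scene too. Of the things like the block, leave any that is pink; of the rest the larger one is meant. Several things have the shape of the shaker; the one meant has the colours described above.

How it is judged (in metres and radians):
On the way, in this order (a step that is already met when the one before it is completed fails the run):
1. the shaker is lifted at least 40 mm off its block, near upright, with all the spacers in it (z of shaker in the frame of block above 0.06 m and angle between shaker's own z axis and vertical below 0.3 rad and distance between each of spacer0, spacer1, spacer2, spacer3, spacer4, spacer5, spacer6, spacer7 and shaker below 0.085 m), for 0.1 s.
2. all eight spacers lie in the tray, at least two in each bay (x of spacer0 in the frame of tray between -0.08 and 0.08 m and y of spacer0 in the frame of tray between -0.14 and 0.14 m and z of spacer0 in the frame of tray between 0 and 0.032 m and x of spacer1 in the frame of tray between -0.08 and 0.08 m and y of spacer1 in the frame of tray between -0.14 and 0.14 m and z of spacer1 in the frame of tray between 0 and 0.032 m and x of spacer2 in the frame of tray between -0.08 and 0.08 m and y of spacer2 in the frame of tray between -0.14 and 0.14 m and z of spacer2 in the frame of tray between 0 and 0.032 m and x of spacer3 in the frame of tray between -0.08 and 0.08 m and y of spacer3 in the frame of tray between -0.14 and 0.14 m and z of spacer3 in the frame of tray between 0 and 0.032 m and x of spacer4 in the frame of tray between -0.08 and 0.08 m and y of spacer4 in the frame of tray between -0.14 and 0.14 m and z of spacer4 in the frame of tray between 0 and 0.032 m and x of spacer5 in the frame of tray between -0.08 and 0.08 m and y of spacer5 in the frame of tray between -0.14 and 0.14 m and z of spacer5 in the frame of tray between 0 and 0.032 m and x of spacer6 in the frame of tray between -0.08 and 0.08 m and y of spacer6 in the frame of tray between -0.14 and 0.14 m and z of spacer6 in the frame of tray between 0 and 0.032 m and x of spacer7 in the frame of tray between -0.08 and 0.08 m and y of spacer7 in the frame of tray between -0.14 and 0.14 m and z of spacer7 in the frame of tray between 0 and 0.032 m and ((y of spacer0 in the frame of tray below -0.0475 m and y of any of spacer1, spacer2, spacer3, spacer4, spacer5, spacer6, spacer7 in the frame of tray below -0.0475 m) or (y of spacer1 in the frame of tray below -0.0475 m and y of any of spacer2, spacer3, spacer4, spacer5, spacer6, spacer7 in the frame of tray below -0.0475 m) or (y of spacer2 in the frame of tray below -0.0475 m and y of any of spacer3, spacer4, spacer5, spacer6, spacer7 in the frame of tray below -0.0475 m) or (y of spacer3 in the frame of tray below -0.0475 m and y of any of spacer4, spacer5, spacer6, spacer7 in the frame of tray below -0.0475 m) or (y of spacer4 in the frame of tray below -0.0475 m and y of any of spacer5, spacer6, spacer7 in the frame of tray below -0.0475 m) or (y of spacer5 in the frame of tray below -0.0475 m and y of any of spacer6, spacer7 in the frame of tray below -0.0475 m) or (y of spacer6 in the frame of tray below -0.0475 m and y of spacer7 in the frame of tray below -0.0475 m)) and ((y of spacer0 in the frame of tray between -0.0475 and 0.0475 m and (y of spacer1 in the frame of tray between -0.0475 and 0.0475 m or y of spacer2 in the frame of tray between -0.0475 and 0.0475 m or y of spacer3 in the frame of tray between -0.0475 and 0.0475 m or y of spacer4 in the frame of tray between -0.0475 and 0.0475 m or y of spacer5 in the frame of tray between -0.0475 and 0.0475 m or y of spacer6 in the frame of tray between -0.0475 and 0.0475 m or y of spacer7 in the frame of tray between -0.0475 and 0.0475 m)) or (y of spacer1 in the frame of tray between -0.0475 and 0.0475 m and (y of spacer2 in the frame of tray between -0.0475 and 0.0475 m or y of spacer3 in the frame of tray between -0.0475 and 0.0475 m or y of spacer4 in the frame of tray between -0.0475 and 0.0475 m or y of spacer5 in the frame of tray between -0.0475 and 0.0475 m or y of spacer6 in the frame of tray between -0.0475 and 0.0475 m or y of spacer7 in the frame of tray between -0.0475 and 0.0475 m)) or (y of spacer2 in the frame of tray between -0.0475 and 0.0475 m and (y of spacer3 in the frame of tray between -0.0475 and 0.0475 m or y of spacer4 in the frame of tray between -0.0475 and 0.0475 m or y of spacer5 in the frame of tray between -0.0475 and 0.0475 m or y of spacer6 in the frame of tray between -0.0475 and 0.0475 m or y of spacer7 in the frame of tray between -0.0475 and 0.0475 m)) or (y of spacer3 in the frame of tray between -0.0475 and 0.0475 m and (y of spacer4 in the frame of tray between -0.0475 and 0.0475 m or y of spacer5 in the frame of tray between -0.0475 and 0.0475 m or y of spacer6 in the frame of tray between -0.0475 and 0.0475 m or y of spacer7 in the frame of tray between -0.0475 and 0.0475 m)) or (y of spacer4 in the frame of tray between -0.0475 and 0.0475 m and (y of spacer5 in the frame of tray between -0.0475 and 0.0475 m or y of spacer6 in the frame of tray between -0.0475 and 0.0475 m or y of spacer7 in the frame of tray between -0.0475 and 0.0475 m)) or (y of spacer5 in the frame of tray between -0.0475 and 0.0475 m and (y of spacer6 in the frame of tray between -0.0475 and 0.0475 m or y of spacer7 in the frame of tray between -0.0475 and 0.0475 m)) or (y of spacer6 in the frame of tray between -0.0475 and 0.0475 m and y of spacer7 in the frame of tray between -0.0475 and 0.0475 m)) and ((y of spacer0 in the frame of tray above 0.0475 m and y of any of spacer1, spacer2, spacer3, spacer4, spacer5, spacer6, spacer7 in the frame of tray above 0.0475 m) or (y of spacer1 in the frame of tray above 0.0475 m and y of any of spacer2, spacer3, spacer4, spacer5, spacer6, spacer7 in the frame of tray above 0.0475 m) or (y of spacer2 in the frame of tray above 0.0475 m and y of any of spacer3, spacer4, spacer5, spacer6, spacer7 in the frame of tray above 0.0475 m) or (y of spacer3 in the frame of tray above 0.0475 m and y of any of spacer4, spacer5, spacer6, spacer7 in the frame of tray above 0.0475 m) or (y of spacer4 in the frame of tray above 0.0475 m and y of any of spacer5, spacer6, spacer7 in the frame of tray above 0.0475 m) or (y of spacer5 in the frame of tray above 0.0475 m and y of any of spacer6, spacer7 in the frame of tray above 0.0475 m) or (y of spacer6 in the frame of tray above 0.0475 m and y of spacer7 in the frame of tray above 0.0475 m))), for 0.2 s.
At the end, for the whole second after the job is handed in: All eight spacers lie still in the tray, at least two with their centres in each of the three bays (parted at the ribs' middles); the shaker stands released, still and upright within 0.1 rad on the yellow block, its origin within 45 mm (block x) and 30 mm (block y) of the block's centre (all of step 2 and linear speed of each of spacer0, spacer1, spacer2, spacer3, spacer4, spacer5, spacer6, spacer7 below 0.03 m/s and x of shaker in the frame of block between -0.045 and 0.045 m and y of shaker in the frame of block between -0.03 and 0.03 m and z of shaker in the frame of block between 0.015 and 0.026 m and angle between shaker's own z axis and vertical below 0.1 rad and linear speed of shaker below 0.02 m/s); the robot touches nothing.
It fails at once if the fingers touch a spacer (contact force between the fingers and spacer0 above 0.5 N or contact force between the fingers and spacer1 above 0.5 N or contact force between the fingers and spacer2 above 0.5 N or contact force between the fingers and spacer3 above 0.5 N or contact force between the fingers and spacer4 above 0.5 N or contact force between the fingers and spacer5 above 0.5 N or contact force between the fingers and spacer6 above 0.5 N or contact force between the fingers and spacer7 above 0.5 N).
It fails at once if the shaker bears on the tray with more than 5 N (contact force between shaker and tray above 5 N).
It fails at once if the shaker is dropped or thrown (over 0.6 m/s out of the fingers) (linear speed of shaker above 0.6 m/s and contact force between the fingers and shaker below 0.1 N).
It fails at once if the glue bottle or the small red cup is moved more than 30 mm (distance of any of glue, cup from where it was at the start of the episode above 0.03 m).
It also fails if it takes over 64 s, if anything falls off the work surface, if the arm or the gripper's body presses on something with over 40 N, if the wrist force passes 120 N, or if a joint passes its speed limit or range.

### The arm

A 7-joint arm with a two-finger parallel gripper is mounted at the origin on the work surface. World frame = base frame: x ahead of the robot, y to its left, z up, the work surface at z = 0. Lengths are in mm, angles in rad, forces in N, time in s.
With the tool pointing down it reaches from about 400 to 875 mm from the base axis. Payload 4.4 kg.
Tool frame: the origin (TCP) lies between the finger pads; the fingertips stand 17 mm ahead of it and the grasp point (between the pads) lies 2 mm behind it; z points along the fingers, y is the line along which they close (so a half turn about z gives the same grasp; the last joint's range is limited). The gripper opens to 85 mm and grips with 20 to 120 N. Pads are 22 mm wide; open, the fingers measure 114 mm over their backs; the gripper's body (76 mm by 85 mm) begins 54 mm behind the grasp point. The pads swing forward as they close: fully open they stand 13 mm farther back than shut.
Start: joints at [1.145, 0.628, 0.038, 1.517, -0.027, 0.996, -0.02], TCP at [228.885, -608.383, 217.113] pointing down, gripper open.
Joint ranges: [-3.06, 3.06], [-0.37, 2.12], [-1.25, 1.32], [0.18, 2.47], [-1.1, 4.24], [0.23, 1.98], [-2.94, 2.94]. Speed limits (rad/s): [2.57, 2.57, 3.14, 3.14, 3.14, 3.14, 3.14].

### API

Orientations are given as [roll, pitch, yaw] about the fixed x, y, z axes, in that order (R = Rz(yaw) Ry(pitch) Rx(roll)).
In Python, from cell import sensors, get_image, ctrl gives the robot as it stands.
- The arm moves only by the tool send_rows, never from a script. Its argument "series" is a list of rows, each a list of 3 entries, a list of its own where there are three numbers: the finger opening in mm, from 0 to 85.4, then the shift along the world's x, y, z in units of 60 mm (1.0 is 60 mm), then the turn, a rotation vector about the world's x, y, z in units of 5 degrees (1.0 is 5 degrees). A call has 1 to 8 rows; each row shifts and turns the commanded pose from where the row before left it; what a row does not reach is not made up. A row lasts 1/8 s, in which the tool goes at most 62.5 mm and 10.7 degrees, less where a joint would pass 70% of its speed; a pose out of reach is approached as far as the arm can. A call is refused whole if a number of a shift passes 1 or a number of a turn 1, either way. A call with a gripper value outside its range is refused whole. The fingers move at their own pace and stop on an object; the grip force is fixed at half the most. Time passes only in rows, so rows that do not move let the fingers close. It gives the time, the measured TCP pose, the force, the opening and the grip force at its end, in the units of the state.
- sensors.read_state(): the state, without advancing time (a new reading comes with each control period).
- get_image(name): name is "side" or "top"; returns a dict with "img" (420x560x3 uint8, red, green, blue), "depth" (420x560 float32, mm along the optical axis (not along the pixel's ray), 0 where there is no reading), "vfov" (degrees; the focal length in pixels is half the picture's height over the tangent of half this angle, whatever the lens; pixels are square), "cx", "cy" (the principal point, pixels), "world_to_cam" (4x4, takes a point from world to camera coordinates). Camera axes: x right, y down, z forward; pixel columns grow to the right and rows downward; lengths in mm; the calibration is good to about 2 mm. A picture is of the moment at which its call begins.
- ctrl.finish_job(): hands the job in; it is judged then, once.
The state is a dict: "clock": time; "qpos": joint angles; "qd": joint speeds; "tau": joint torques, N m; "eef_pos": TCP position; "tool_rot": TCP orientation; "force": force on the tool from outside, world axes, zero at the start; "torque": the same for the moment, N m; "width": finger opening in mm; "gripper_force": force on a finger pad.
Only numpy, scipy, OpenCV 4.12 (cv2) and the standard library are available. Lean on these libraries where they do the work, as an engineer would, in place of code of your own. Each camera call takes 0.05 s, during which the arm holds its last target. There are 200 camera calls.

## Working session

There is one attempt and no reset: what is moved stays moved. The work goes in short steps, Python scripts to look and compute and a tool call to move; the robot and the scene stay as the last step left them, time stands still between calls to the robot, and variables do not carry over. Pictures are saved under pics/ and viewed, at most 10 in all, crops included, and the job is handed in when it is done.

Besides the shell and the picture viewer there is one more tool, called after "Call:" by a JSON object that holds its "name" and its "arguments", one argument or row to a line. send_rows: Moves the arm, as the interface text tells. Its arguments: {"type":"object","properties":{"series":{"type":"array"}},"required":["series"]}

```bash
mkdir -p pics
cat > h.py <<'E'
import numpy as np, cv2
from cell import sensors, get_image, ctrl
def K(d):
    f=d["img"].shape[0]/2/np.tan(np.radians(d["vfov"])/2); return f,d["cx"],d["cy"]
def pts(d,uv):
    uv=np.atleast_2d(uv).astype(float); f,cx,cy=K(d)
    z=d["depth"][uv[:,1].astype(int),uv[:,0].astype(int)]
    c=np.c_[(uv[:,0]-cx)/f*z,(uv[:,1]-cy)/f*z,z,np.ones(len(uv))]
    return (c@np.linalg.inv(d["world_to_cam"]).T)[:,:3]
def cloud(d):
    v,u=np.mgrid[0:420,0:560]; return pts(d,np.c_[u.ravel(),v.ravel()]).reshape(420,560,3)
def ray(d,uv,h):
    uv=np.atleast_2d(uv).astype(float); f,cx,cy=K(d); M=np.linalg.inv(d["world_to_cam"])
    r=np.c_[(uv[:,0]-cx)/f,(uv[:,1]-cy)/f,np.ones(len(uv))]@M[:3,:3].T; o=M[:3,3]
    return o+r*((h-o[2])/r[:,2])[:,None]
def save(d,name): cv2.imwrite("pics/"+name,d["img"][:,:,::-1])
E
python3 - <<'E'
from h import *
a=get_image("top");b=get_image("side")
im=np.hstack([a["img"],b["img"]]);
save(a,"top0.png");save(b,"side0.png")
for d in(a,b): print(K(d),np.linalg.inv(d["world_to_cam"]).round(2).tolist())
s=sensors.read_state();print(s)
E
```

```text
(np.float64(533.9741546675814), 283.56563462771913, 214.64067907458744) [[0.01, -0.98, 0.2, 277.31], [-1.0, -0.01, -0.01, 83.81], [0.01, -0.2, -0.98, 1292.13], [0.0, 0.0, 0.0, 1.0]]
(np.float64(395.26230341934223), 273.115176950435, 209.3270227602704) [[-0.74, -0.53, 0.42, 165.65], [-0.68, 0.56, -0.48, 434.86], [0.02, -0.64, -0.77, 694.62], [0.0, 0.0, 0.0, 1.0]]
{'clock': 0.1, 'qpos': array([ 1.14518783,  0.6292727 ,  0.03844195,  1.51828548, -0.02699377,
        0.99629855, -0.02000541]), 'qd': array([-0.00114765, -0.00296702,  0.00240556, -0.00194867, -0.00032179,
       -0.00069668,  0.00040731]), 'tau': array([ 3.24419925e-03, -5.64531076e+01,  1.23040058e+00, -1.93973386e+01,
        1.13355916e-02,  5.39954563e-03,  4.01499540e-05]), 'eef_pos': array([ 228.67932222, -607.80814155,  216.26307294]), 'tool_rot': array([-3.13984662e+00,  2.26967687e-05,  3.59808369e-01]), 'force': array([0.02311278, 0.43093764, 0.529496  ]), 'torque': array([ 0.03298716, -0.04953333, -0.05462378]), 'gripper_force': 0.0, 'width': 85.28456205314133}
```

View pics/top0.png

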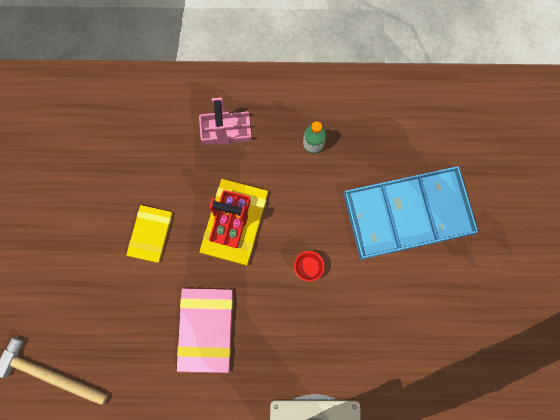

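View pics/side0.png

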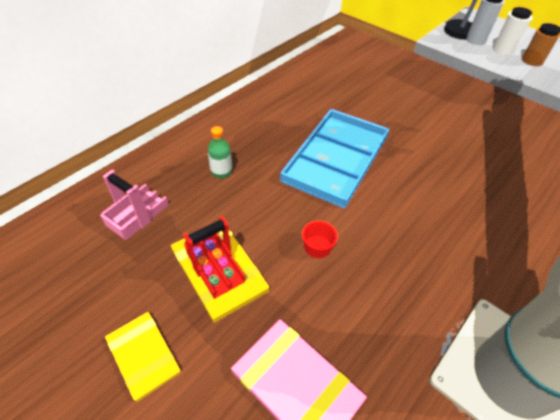

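The top view shows:
- **Shaker-shaped things:** the red shaker with black handle is at top (230,215), and a pink lookalike is at (225,125). The red one fits the description.
- **Block-like things:** the larger yellow block is at (235,222), a smaller yellow one at (150,234) and a pink one at (205,330). The block meant is the larger yellow one, with the shaker on it.
- **Others:** the tray is at (410,212), the cup at (309,266) and the glue bottle at (315,137).

Next I'll confirm these in an enlarged crop and measure.

Run:
```python
from h import *
a=get_image("top");b=get_image("side")
ca=cv2.resize(a["img"][165:280,185:295],None,fx=3.6,fy=3.6,interpolation=cv2.INTER_CUBIC)
cb=cv2.resize(b["img"][205:325,160:275],None,fx=3.45,fy=3.45,interpolation=cv2.INTER_CUBIC)
H=min(len(ca),len(cb));cv2.imwrite("pics/crop1.png",np.hstack([ca[:H],cb[:H]])[:,:,::-1])
def rect(p): 
    r=cv2.minAreaRect(p.astype(np.float32)); return np.round(r[0],1),np.round(r[1],1),round(r[2],1)
for n,d in(("top",a),("side",b)):
    P=cloud(d);im=d["img"];hsv=cv2.cvtColor(im,cv2.COLOR_RGB2HSV);h,s,v=cv2.split(hsv)
    ok=d["depth"]>0
    def big(m,lo,hi,roi=None):
        m=m&ok&(P[...,2]>lo)&(P[...,2]<hi)
        if roi: 
            u0,v0,u1,v1=roi; k=np.zeros_like(m);k[v0:v1,u0:u1]=1;m=m&k
        c,l,st,_=cv2.connectedComponentsWithStats(m.astype(np.uint8))
        i=1+np.argmax(st[1:,4]); return l==i
    roi={"top":(185,165,295,280),"side":(160,205,275,325)}[n]
    m=big((h>22)&(h<35)&(s>120),10,30,roi);print(n,"block z",np.median(P[m][:,2]),m.sum(),rect(P[m][:,:2]))
    q=np.where(m); f=ray(d,np.c_[q[1],q[0]],20);print("  ray",rect(f[:,:2]), rect(f[:,:2]), cv2.boxPoints(cv2.minAreaRect(f[:,:2].astype(np.float32))).round(1).tolist())
    m=big((h>90)&(h<115)&(s>80),-5,60);print(n,"tray",m.sum(),np.percentile(P[m][:,2],[2,50,98]))
    t=m&(P[...,2]>23);print("  rim",t.sum(),rect(P[t][:,:2]),cv2.boxPoints(cv2.minAreaRect(P[t][:,:2].astype(np.float32))).round(1).tolist())
    m=big((v<60),90,150,roi);print(n,"handle",m.sum(),P[m].mean(0),np.percentile(P[m][:,2],[5,50,95]),rect(P[m][:,:2]),np.argwhere(m)[:,::-1].mean(0))
    m=big(((h<8)|(h>172))&(s>150),22,75,roi);print(n,"red",m.sum(),rect(P[m][:,:2]),np.percentile(P[m][:,2],[2,50,98]))
    for nm,roi2 in (("cup",(285,245,335,290) if n=="top" else (295,215,345,260)),("glue",(298,115,332,158) if n=="top" else (200,120,238,182))):
        u0,v0,u1,v1=roi2;q=P[v0:v1,u0:u1].reshape(-1,3);q=q[q[:,2]>15];print("  ",nm,rect(q[:,:2]),q[:,2].max())
```

```text
top block z 19.160701631330767 2068 (array([519.6, 194.4]), array([121. , 190.4]), 75.2)
  ray (array([518.6, 194.2]), array([121.1, 190.3]), 75.3) (array([518.6, 194.2]), array([121.1, 190.3]), 75.3) [[411.20001220703125, 159.89999389648438], [595.2999877929688, 111.5], [626.0999755859375, 228.60000610351562], [442.0, 277.0]]
top tray 8162 [-0.54406283  5.47788695 31.01394749]
  rim 854 (array([ 545.1, -235.1]), array([170.5, 291.9]), 12.9) [[429.3999938964844, -112.0], [494.70001220703125, -396.5], [660.9000244140625, -358.29998779296875], [595.5999755859375, -73.80000305175781]]
top handle 193 [526.79558639 198.71535388 132.74834431] [124.41029833 133.30227196 137.14557727] (array([527.9, 199.8]), array([63.5, 15. ]), 76.0) [227.38341969 207.75129534]
top red 554 (array([499.9, 205.9]), array([74.2, 81.1]), 75.7) [22.25980307 28.34860021 66.46350871]
   cup (array([367.9,  50.5]), array([ 69.8, 180. ]), 48.6) 1292.129727511103
   glue (array([512.6,  51.8]), array([ 51.4, 472.1]), 76.0) 1292.129727511103
side block z 20.610058927521266 2316 (array([518.4, 195.6]), array([120.8, 19
[... 310 characters left out ...]
60287  6.60938286 30.99354565]
  rim 842 (array([ 544.2, -233.8]), array([170.5, 294.5]), 13.0) [[428.1000061035156, -109.4000015258789], [494.1000061035156, -396.3999938964844], [660.2999877929688, -358.20001220703125], [594.2999877929688, -71.19999694824219]]
side handle 313 [524.2587887  202.53994797 133.61978064] [126.54744444 134.95353966 137.19791184] (array([525.4, 201.4]), array([59.5, 14.8]), 77.5) [207.03514377 231.46645367]
side red 1354 (array([519.4, 205.5]), array([ 72.4, 122.2]), 76.4) [23.15419946 30.29706959 66.7080278 ]
   cup (array([282.5, 200.2]), array([ 70.1, 519.7]), 34.1) 694.6208722304091
   glue (array([456. , 224.3]), array([ 52.1, 715.6]), 49.9) 694.6208722304091
```

View pics/crop1.png

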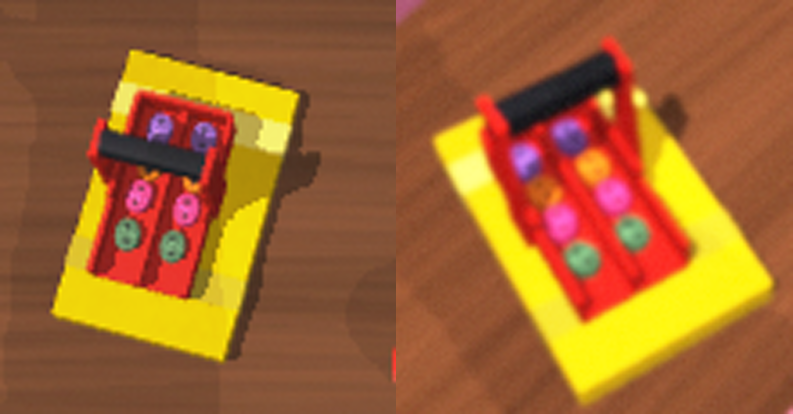

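The crop confirms the choice. The red shaker stands on the larger yellow block, mouth toward the robot, with the spacers in two lanes of four (purple, orange, pink, green toward the mouth). Handle is at about (526.5, 200.7) with its top at z≈135, matching 20+106+9. Shaker x lies at about -14.5°, and the tray centre at (544.7, -234.5), tray yaw 13°. I'll move now.

Call:
{"name": "send_rows", "arguments": {
  "series": [
    [85, [0.65, 0.95, 0.1], [0, 0, 0.8]],
    [85, [0.65, 0.95, 0.1], [0, 0, 0.8]],
    [85, [0.65, 0.95, 0.1], [0, 0, 0.8]],
    [85, [0.65, 0.95, 0.1], [0, 0, 0.8]],
    [85, [0.65, 0.95, 0.1], [0, 0, 0.8]],
    [85, [0.65, 0.95, 0.1], [0, 0, 0.8]],
    [85, [0.65, 0.95, 0.1], [0, 0, 0.8]],
    [85, [0.65, 0.95, 0.1], [0, 0, 0.8]]
  ]
}}

```text
clock: 1.2
eef_pos: [511.0, -195.6, 260.7]
tool_rot: [3.141, 0.0, 0.92]
force: [1.7, -0.3, 0.1]
width: 85.0
gripper_force: 0.0
```

Run:
```python
from h import *
a=get_image("top")
print("cup",ray(a,[[309,266]],30),"glue",ray(a,[[316,127]],130))
P=cloud(a);h,s,v=cv2.split(cv2.cvtColor(a["img"],cv2.COLOR_RGB2HSV))
z=P[...,2]; m=(v<60)&(z>122)&(z<142); m[:, :190]=0;m[:,270:]=0;m[:180]=0
q=P[m];print(len(q),cv2.minAreaRect(q[:,:2].astype(np.float32)))
```

```text
cup [[409.4024925   12.17466372  30.        ]] glue [[7.18796359e+02 5.44641826e-01 1.30000000e+02]]
171 ((527.5228881835938, 199.7798614501953), (62.74606704711914, 15.476109504699707), 76.00979614257812)
```

Call:
{"name": "send_rows", "arguments": {
  "series": [
    [85, [-0.03, 0.84, 0], [0, 0, 0.65]],
    [85, [-0.03, 0.84, 0], [0, 0, 0.65]],
    [85, [-0.03, 0.84, 0], [0, 0, 0.65]],
    [85, [-0.03, 0.84, 0], [0, 0, 0.65]],
    [85, [-0.03, 0.84, 0], [0, 0, 0.65]],
    [85, [-0.03, 0.84, 0], [0, 0, 0.65]],
    [85, [-0.03, 0.84, 0], [0, 0, 0.65]],
    [85, [0, 0, 0], [0, 0, 0]]
  ]
}}

```text
clock: 2.25
eef_pos: [496.7, 160.4, 260.5]
tool_rot: [-3.141, -0.003, 1.323]
force: [-0.2, -0.5, -0.3]
width: 85.1
gripper_force: 0.0
```

Call:
{"name": "send_rows", "arguments": {
  "series": [
    [85, [0, 0, 0], [0, 0, 0]],
    [85, [0, 0, 0], [0, 0, 0]]
  ]
}}

```text
clock: 2.5
eef_pos: [497.8, 153.6, 260.3]
tool_rot: [3.142, 0.001, 1.312]
force: [0.3, 0.1, 1.0]
width: 84.8
gripper_force: 0.0
```

Call:
{"name": "send_rows", "arguments": {
  "series": [
    [85, [0.245, 0.39, -0.1], [0, 0, 0]],
    [85, [0.24, 0.39, -0.2], [0, 0, 0.05]],
    [85, [0, 0, -0.4], [0, 0, 0]],
    [85, [0, 0, -0.4], [0, 0, 0]],
    [85, [0, 0, 0], [0, 0, 0]],
    [85, [0, 0, 0], [0, 0, 0]]
  ]
}}

```text
clock: 3.25
eef_pos: [527.4, 201.8, 195.2]
tool_rot: [3.141, -0.001, 1.318]
force: [-0.1, 0.2, 0.2]
width: 85.3
gripper_force: 0.0
```

Call:
{"name": "send_rows", "arguments": {
  "series": [
    [85, [0, -0.02, -0.4], [0, 0, 0]],
    [85, [0, 0, -0.4], [0, 0, 0]],
    [85, [0, 0, -0.33], [0, 0, 0]],
    [85, [0, 0, 0], [0, 0, 0]],
    [10, [0, 0, 0], [0, 0, 0]],
    [10, [0, 0, 0], [0, 0, 0]],
    [10, [0, 0, 0], [0, 0, 0]],
    [10, [0, 0, 0], [0, 0, 0]]
  ]
}}

```text
clock: 4.25
eef_pos: [526.8, 201.2, 126.9]
tool_rot: [3.141, -0.0, 1.32]
force: [0.5, -0.1, -1.0]
width: 11.8
gripper_force: 0.0
```

Call:
{"name": "send_rows", "arguments": {
  "series": [
    [10, [0, 0, 0], [0, 0, 0]],
    [10, [0, 0, 0], [0, 0, 0]],
    [10, [0, 0, 0], [0, 0, 0]],
    [10, [0, 0, 0], [0, 0, 0]]
  ]
}}

```text
clock: 4.75
eef_pos: [526.7, 201.1, 126.6]
tool_rot: [3.142, -0.0, 1.32]
force: [0.2, 0.7, -0.2]
width: 10.0
gripper_force: 0.0
```

The fingers closed to 10 mm with no force, so there's nothing between them. I'll look before doing anything else.

Run:
```python
from h import *
a=get_image("top");b=get_image("side")
ca=cv2.resize(a["img"][160:270,180:300],(400,366),interpolation=cv2.INTER_CUBIC)
cb=cv2.resize(b["img"][140:305,140:320],(400,366),interpolation=cv2.INTER_CUBIC)
cv2.imwrite("pics/g1.png",np.hstack([ca,cb])[:,:,::-1])
```

```text
(no output)
```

View pics/g1.png

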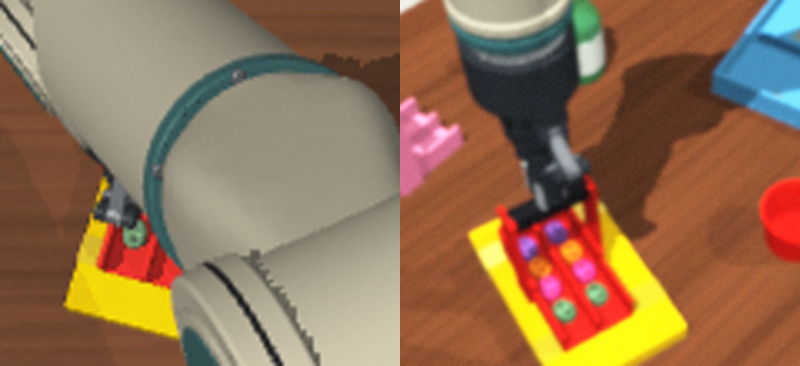

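The side crop shows the closed fingers at or behind the bar, with the shaker unmoved. I'll measure both against the reported TCP.

Run:
```python
from h import *
b=get_image("side")
P=cloud(b);s=sensors.read_state();T=s["eef_pos"];print(T.round(1),s["tool_rot"].round(3))
f,cx,cy=K(b);W=b["world_to_cam"]
for p in(T,T+[0,0,-17],T+[0,0,40],[526.5,200.7,126],[526.5,200.7,135]):
    c=W@np.r_[p,1];print(np.round([f*c[0]/c[2]+cx,f*c[1]/c[2]+cy,c[2]],1))
ax=np.array([np.cos(np.radians(-14)),np.sin(np.radians(-14))]);ay=np.array([-ax[1],ax[0]])
v=b["img"].max(2)
for r in range(200,250,3):
    print(r,[(c,int(v[r,c]),*((P[r,c,:2]-[526.5,200.7])@np.c_[ax,ay]).round().astype(int),int(P[r,c,2])) for c in range(190,232,6)])
```

```text
[526.7 201.1 126.6] [-3.142 -0.     1.32 ]
[207.3 232.6 701.6]
[208.3 238.2 714.7]
[204.6 218.6 670.9]
[207.5 232.7 702.2]
[207.  229.6 695.3]
200 [(190, 40, np.int64(7), np.int64(16), 217), (196, 36, np.int64(-19), np.int64(15), 241), (202, 50, np.int64(-35), np.int64(11), 255), (208, 114, np.int64(-39), np.int64(3), 253), (214, 59, np.int64(-41), np.int64(-5), 250), (220, 141, np.int64(157), np.int64(-98), 1), (226, 144, np.int64(150), np.int64(-110), 0)]
203 [(190, 61, np.int64(7), np.int64(17), 211), (196, 39, np.int64(-20), np.int64(16), 236), (202, 45, np.int64(-36), np.int64(12), 250), (208, 139, np.int64(-39), np.int64(4), 248), (214, 99, np.int64(-43), np.int64(-3), 247), (220, 139, np.int64(149), np.int64(-94), 1), (226, 155, np.int64(141), np.int64(-105), 1)]
206 [(190, 130, np.int64(179), np.int64(-32), 0), (196, 42, np.int64(-18), np.int64(16), 228), (202, 38, np.int64(-33), np.int64(12), 240), (208, 123, np.int64(-43), np.int64(6), 245), (214, 157, np.int64(-47), np.int64(-1), 245), (220, 153, np.int64(142), np.int64(-90), 0), (226, 103, np.int64(135), np.int64(-102), 0
[... 3749 characters left out ...]
22), np.int64(-29), 48), (226, 189, np.int64(0), np.int64(-33), 71)]
245 [(190, 198, np.int64(-11), np.int64(39), 131), (196, 175, np.int64(52), np.int64(11), 33), (202, 168, np.int64(39), np.int64(3), 42), (208, 166, np.int64(38), np.int64(-9), 33), (214, 115, np.int64(31), np.int64(-19), 35), (220, 149, np.int64(25), np.int64(-29), 34), (226, 222, np.int64(1), np.int64(-32), 61)]
248 [(190, 196, np.int64(-5), np.int64(39), 115), (196, 200, np.int64(45), np.int64(14), 33), (202, 207, np.int64(44), np.int64(2), 25), (208, 109, np.int64(35), np.int64(-7), 27), (214, 158, np.int64(27), np.int64(-17), 30), (220, 234, np.int64(24), np.int64(-28), 25), (226, 242, np.int64(-4), np.int64(-29), 59)]
```

Around side pixel (208,233) the fingers end at z≈140-148, just above the bar top at 135, although the reported TCP puts the tips at 110. I'll lift slightly and measure where the tips really are, closed and open.

Call:
{"name": "send_rows", "arguments": {
  "series": [
    [10, [0, 0, 0.5], [0, 0, 0]],
    [10, [0, 0, 0.5], [0, 0, 0]],
    [10, [0, 0, 0], [0, 0, 0]],
    [10, [0, 0, 0], [0, 0, 0]]
  ]
}}

```text
clock: 5.4
eef_pos: [526.3, 200.8, 186.1]
tool_rot: [-3.141, 0.001, 1.32]
force: [0.1, 0.4, -0.0]
width: 9.8
gripper_force: 0.0
```

```bash
cat > tip.py <<'E'
from h import *
import sys
b=get_image("side");P=cloud(b);T=sensors.read_state()["eef_pos"];print(T.round(1))
ax=np.array([np.cos(np.radians(-14)),np.sin(np.radians(-14))]);ay=np.array([-ax[1],ax[0]])
L=(P[...,:2]-[526.5,200.7])@np.c_[ax,ay]
m=(abs(L[...,0])<70)&(abs(L[...,1])<16)&(P[...,2]>140)&(b["depth"]>0)
for z in range(140,260,6):
    k=m&(P[...,2]>=z)&(P[...,2]<z+6)
    if k.sum(): print(z,k.sum(),"x",L[k][:,0].min().round(),np.median(L[k][:,0]).round(),L[k][:,0].max().round(),"y",L[k][:,1].min().round(),L[k][:,1].max().round())
c=cv2.resize(b["img"][120:300,120:300],(540,540),interpolation=cv2.INTER_CUBIC);cv2.imwrite("pics/"+sys.argv[1],c[:,:,::-1])
E
python3 tip.py t1.png
```

```text
[526.  200.7 185.7]
200 14 x -12.0 -11.0 6.0 y -10.0 12.0
206 28 x -19.0 -13.0 8.0 y -10.0 12.0
212 42 x -20.0 -17.0 10.0 y -9.0 12.0
218 45 x -20.0 -13.0 9.0 y -9.0 12.0
224 29 x -21.0 -17.0 10.0 y -5.0 12.0
230 19 x -12.0 4.0 11.0 y -5.0 12.0
236 10 x -15.0 5.0 11.0 y -8.0 13.0
242 22 x -36.0 -13.0 30.0 y 11.0 14.0
248 55 x -38.0 -19.0 33.0 y -8.0 14.0
254 34 x -44.0 -20.0 40.0 y -9.0 14.0
```

View pics/t1.png

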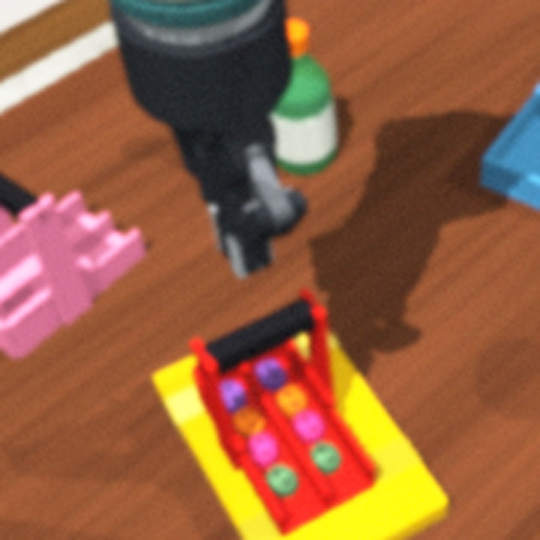

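The picture shows the closed gripper centred over the bar with tips near crop pixel (245,270). The depth gives tips at z≈200 while the reported TCP of 186 implies 169. So the real fingers sit about 31 mm higher than reported, and y is fine. I'll open and go down to reported z≈95 (tips ≈108), keeping watch on the force.

Call:
{"name": "send_rows", "arguments": {
  "series": [
    [85, [0, 0, 0], [0, 0, 0]],
    [85, [0, 0, 0], [0, 0, 0]],
    [85, [0, 0, 0], [0, 0, 0]],
    [85, [0, 0, 0], [0, 0, 0]],
    [85, [0, 0, -0.4], [0, 0, 0]],
    [85, [0, 0, -0.4], [0, 0, 0]],
    [85, [0, 0, -0.2], [0, 0, 0]],
    [85, [0, 0, 0], [0, 0, 0]]
  ]
}}

```text
clock: 6.45
eef_pos: [526.2, 201.0, 126.0]
tool_rot: [-3.14, 0.001, 1.32]
force: [-1.1, -0.7, -0.4]
width: 85.1
gripper_force: 0.0
```

Call:
{"name": "send_rows", "arguments": {
  "series": [
    [85, [0, 0, -0.2], [0, 0, 0]],
    [85, [0, 0, -0.2], [0, 0, 0]],
    [85, [0, 0, -0.12], [0, 0, 0]],
    [85, [0, 0, 0], [0, 0, 0]],
    [10, [0, 0, 0], [0, 0, 0]],
    [10, [0, 0, 0], [0, 0, 0]],
    [10, [0, 0, 0], [0, 0, 0]],
    [10, [0, 0, 0], [0, 0, 0]]
  ]
}}

```text
clock: 7.45
eef_pos: [527.4, 201.1, 95.7]
tool_rot: [3.14, -0.001, 1.32]
force: [-0.6, -0.2, -3.3]
width: 15.1
gripper_force: 60.1
```

Call:
{"name": "send_rows", "arguments": {
  "series": [
    [10, [0, 0, 0], [0, 0, 0]],
    [10, [0, 0, 0], [0, 0, 0]]
  ]
}}

```text
clock: 7.7
eef_pos: [527.3, 201.1, 95.6]
tool_rot: [3.141, -0.0, 1.319]
force: [2.0, -0.1, 0.3]
width: 14.9
gripper_force: 60.5
```

Gripped: 15 mm width at 60 N. Next is a gentle lift.

Call:
{"name": "send_rows", "arguments": {
  "series": [
    [10, [0, 0, 0.15], [0, 0, 0]],
    [10, [0, 0, 0.25], [0, 0, 0]],
    [10, [0, 0, 0.3], [0, 0, 0]],
    [10, [0, 0, 0.3], [0, 0, 0]],
    [10, [0, 0, 0.25], [0, 0, 0]],
    [10, [0, 0, 0.15], [0, 0, 0]],
    [10, [0, 0, 0], [0, 0, 0]],
    [10, [0, 0, 0], [0, 0, 0]]
  ]
}}

```text
clock: 8.7
eef_pos: [526.2, 200.9, 178.9]
tool_rot: [-3.141, 0.001, 1.32]
force: [0.3, 0.0, -3.3]
width: 15.3
gripper_force: 60.0
```

Call:
{"name": "send_rows", "arguments": {
  "series": [
    [10, [0.02, -0.2, 0], [0, 0, 0.4]],
    [10, [0.02, -0.4, 0], [0, 0, 0.4]],
    [10, [0.02, -0.5, 0], [0, 0, 0.4]],
    [10, [0.02, -0.5, 0], [0, 0, 0.4]],
    [10, [0.02, -0.5, 0], [0, 0, 0.4]],
    [10, [0.02, -0.5, 0], [0, 0, 0.4]],
    [10, [0.02, -0.5, 0], [0, 0, 0.4]],
    [10, [0.02, -0.5, 0], [0, 0, 0.4]]
  ]
}}

```text
clock: 9.7
eef_pos: [535.8, -15.9, 178.7]
tool_rot: [-3.14, -0.0, 1.6]
force: [0.8, 0.2, -3.4]
width: 14.8
gripper_force: 60.0
```

Call:
{"name": "send_rows", "arguments": {
  "series": [
    [10, [0.02, -0.5, 0], [0, 0, 0.4]],
    [10, [0.02, -0.5, 0], [0, 0, 0.4]],
    [10, [0.02, -0.4, 0], [0, 0, 0.4]],
    [10, [0.02, -0.3, 0], [0, 0, 0.4]],
    [10, [0.02, -0.2, 0], [0, 0, 0.4]],
    [10, [0.02, -0.1, 0], [0, 0, 0.4]],
    [10, [0, 0, 0], [0, 0, 0]],
    [10, [0, 0, 0], [0, 0, 0]]
  ]
}}

```text
clock: 10.7
eef_pos: [543.2, -134.3, 179.0]
tool_rot: [-3.141, -0.001, 1.808]
force: [0.9, 0.2, -2.3]
width: 15.2
gripper_force: 60.0
```

```bash
cat > look.py <<'E'
from h import *
import sys
C=np.array([544.7,-234.5]);t=np.radians(13);R=np.array([[np.cos(t),-np.sin(t)],[np.sin(t),np.cos(t)]])
def look(name=None,save2=False):
    out=[]
    for n in("top","side"):
        d=get_image(n);P=cloud(d);L=(P[...,:2]-C)@R
        h,s,v=cv2.split(cv2.cvtColor(d["img"],cv2.COLOR_RGB2HSV))
        m=(abs(L[...,0])<84)&(abs(L[...,1])<144)&(P[...,2]<32)&(d["depth"]>0)&~((h>85)&(h<118))
        c,l,st,ce=cv2.connectedComponentsWithStats(m.astype(np.uint8))
        for i in range(1,c):
            if st[i,4]>=8:
                k=l==i;print(n,st[i,4],"xy",L[k].mean(0).round(),"hsv",np.median(h[k]),int(np.median(s[k])),int(np.median(v[k])),"z",P[k][:,2].mean().round())
        out.append(d)
    if name:
        a,b=out
        ca=cv2.resize(a["img"][140:290,320:500],(400,333),interpolation=cv2.INTER_CUBIC)
        cb=cv2.resize(b["img"][60:226,220:420],(400,333),interpolation=cv2.INTER_CUBIC)
        cv2.imwrite("pics/"+name,np.hstack([ca,cb])[:,:,::-1])
    return out
if __name__=="__main__": look(sys.argv[1] if len(sys.argv)>1 else None);s=sensors.read_state();print(s["clock"],s["eef_pos"].round(1),s["tool_rot"].round(3))
E
python3 look.py m1.png
```

```text
top 15 xy [ 20. 119.] hsv 78.0 35 180 z 5.0
top 9 xy [-51. -71.] hsv 77.0 33 176 z 4.0
top 20 xy [-42.  99.] hsv 76.0 35 180 z 5.0
side 15 xy [ 37. -89.] hsv 160.0 80 172 z 5.0
side 45 xy [37. 41.] hsv 141.0 76 133 z 13.0
10.8 [ 543.3 -134.3  179.2] [-3.141 -0.     1.809]
```

View pics/m1.png

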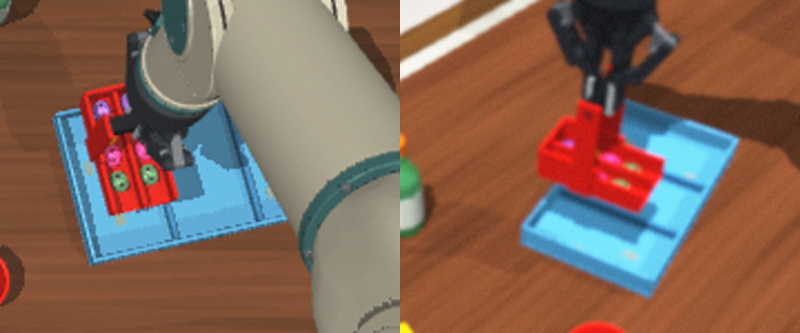

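The shaker is held upright over the +95 bay with the spacers inside, and the lanes point along tray x. I'll tilt 20° first (below the sliding angle) to check geometry.

Call:
{"name": "send_rows", "arguments": {
  "series": [
    [10, [0, 0, 0], [0.11, -0.48, 0]],
    [10, [0, 0, 0], [0.22, -0.97, 0]],
    [10, [0, 0, 0], [0.22, -0.97, 0]],
    [10, [0, 0, 0], [0.22, -0.97, 0]],
    [10, [0, 0, 0], [0.11, -0.48, 0]],
    [10, [0, 0, 0], [0, 0, 0]]
  ]
}}

```text
clock: 11.55
eef_pos: [541.9, -135.1, 178.9]
tool_rot: [2.798, 0.004, 1.807]
force: [0.4, 0.3, -1.9]
width: 15.0
gripper_force: 60.1
```

```bash
cat >> look.py <<'E'
    # shaker red points in tray frame
    for n in("top","side"):
        d=get_image(n);P=cloud(d);L=(P[...,:2]-C)@R
        h,s,v=cv2.split(cv2.cvtColor(d["img"],cv2.COLOR_RGB2HSV))
        m=((h<6)|(h>174))&(s>150)&(P[...,2]>45)&(P[...,2]<300)&(abs(L[...,0])<150)&(abs(L[...,1])<200)
        if m.any():
            i=L[m][:,0]; k=i<np.percentile(i,3); j=i>np.percentile(i,97)
            print(n,"red mouth x,y,z",L[m][k].mean(0).round(),P[m][k][:,2].min().round(),"back",L[m][j].mean(0).round(),P[m][j][:,2].mean().round())
E
python3 look.py
```

```text
File "look.py", line 23
    for n in("top","side"):
IndentationError: unexpected indent
```

```bash
sed -i 's/^if __name__.*/if __name__=="__main__":\n    look(sys.argv[1] if len(sys.argv)>1 else None);s=sensors.read_state();print(s["clock"],s["eef_pos"].round(1),s["tool_rot"].round(3))/' look.py && sed -i 's/if st\[i,4\]>=8:/if st[i,4]>=8 and np.median(s[l==i])>60:/' look.py && python3 look.py
```

```text
side 18 xy [ 19. -59.] hsv 149.0 72 170 z 9.0
side 29 xy [43. 48.] hsv 160.0 98 120 z 12.0
11.65 [ 543.8 -134.7  179.6] [2.796 0.005 1.808]
top red mouth x,y,z [-20. 110.] 86.0 back [ 95. 101.] 137.0
side red mouth x,y,z [-20. 102.] 93.0 back [ 89. 113.] 139.0
```

The mouth is at tray (-20, ~100) and z≈89, which matches a tool-length offset of 31 mm. Now the tilt pulses, starting with 28°.

Call:
{"name": "send_rows", "arguments": {
  "series": [
    [10, [0, 0, 0], [0.18, -0.78, 0]],
    [10, [0, 0, 0], [0.18, -0.78, 0]],
    [10, [0, 0, 0], [0, 0, 0]],
    [10, [0, 0, 0], [-0.18, 0.78, 0]],
    [10, [0, 0, 0], [-0.18, 0.78, 0]],
    [10, [0, 0, 0], [0, 0, 0]]
  ]
}}

```text
clock: 12.5
eef_pos: [543.0, -135.6, 176.9]
tool_rot: [2.846, 0.007, 1.808]
force: [0.6, -0.8, -2.0]
width: 15.1
gripper_force: 60.1
```

```bash
cat >> look.py <<'E'
        # spacers still in shaker: green/pink/orange/purple blobs higher up
        m=(P[...,2]>60)&(P[...,2]<170)&(abs(L[...,0])<110)&(s>60)&(v>60)&(((h>12)&(h<24))|((h>35)&(h<85))|((h>125)&(h<171)))
        c,l,st,ce=cv2.connectedComponentsWithStats(m.astype(np.uint8))
        for i in range(1,c):
            if st[i,4]>=5: k=l==i;print("  in",n,st[i,4],L[k].mean(0).round(),"z",P[k][:,2].mean().round(),"h",np.median(h[k]))
E
python3 look.py
```

```text
side 19 xy [ 22. -65.] hsv 159.0 77 174 z 8.0
side 39 xy [46. 51.] hsv 157.0 88 110 z 15.0
12.6 [ 540.5 -136.6  175.7] [2.849 0.007 1.808]
top red mouth x,y,z [-29. 108.] 86.0 back [ 87. 101.] 129.0
  in top 56 [72. 82.] z 126.0 h 138.5
  in top 61 [ 70. 112.] z 125.0 h 139.0
  in top 10 [49. 84.] z 120.0 h 14.5
  in top 22 [ 46. 110.] z 119.0 h 17.0
  in top 25 [-8. 84.] z 103.0 h 58.0
  in top 48 [ -7. 111.] z 102.0 h 58.0
side red mouth x,y,z [-29.  97.] 89.0 back [ 83. 108.] 133.0
  in side 37 [71. 78.] z 127.0 h 160.0
  in side 6 [18. 63.] z 140.0 h 153.0
  in side 8 [ 4. 64.] z 122.0 h 162.0
  in side 7 [20. 77.] z 112.0 h 170.0
  in side 13 [-7. 77.] z 103.0 h 22.0
  in side 10 [ -6. 107.] z 103.0 h 19.5
```

Nothing moved. The top view shows the spacers still in the shaker (greens about 22 mm from the mouth, purples at the back). The tilt now reads 16.8°, so the next step goes to about 30°.

Call:
{"name": "send_rows", "arguments": {
  "series": [
    [10, [0.02, 0.02, 0.06], [0.2, -0.85, 0]],
    [10, [0.02, 0.02, 0], [0.2, -0.85, 0]],
    [10, [0, 0, 0], [0.2, -0.85, 0]],
    [10, [0, 0, 0], [0, 0, 0]],
    [10, [0, 0, 0], [0, 0, 0]]
  ]
}}

```text
clock: 13.32
eef_pos: [541.5, -136.8, 177.4]
tool_rot: [2.665, 0.012, 1.803]
force: [1.2, 0.7, -3.0]
width: 14.7
gripper_force: 61.2
```

```bash
python3 look.py
```

```text
side 14 xy [ 17. -42.] hsv 157.0 84 152 z 13.0
side 29 xy [52. 47.] hsv 160.0 93 125 z 10.0
13.425 [ 541.9 -136.7  177.6] [2.665 0.013 1.804]
top red mouth x,y,z [-12. 112.] 83.0 back [100.  95.] 140.0
  in top 60 [78. 82.] z 137.0 h 140.5
  in top 47 [ 78. 114.] z 136.0 h 139.0
  in top 25 [53. 82.] z 124.0 h 15.0
  in top 35 [ 52. 111.] z 123.0 h 16.0
  in top 21 [-4. 84.] z 95.0 h 58.0
  in top 48 [ -3. 111.] z 93.0 h 58.0
side red mouth x,y,z [-13.  99.] 88.0 back [ 92. 104.] 142.0
  in side 28 [78. 79.] z 138.0 h 161.0
  in side 13 [12. 65.] z 121.0 h 159.0
  in side 15 [26. 77.] z 112.0 h 168.0
  in side 8 [-6. 78.] z 95.0 h 16.5
```

The tilt is 27.3°, and green-to-purple spacing grew about 10 mm, so the greens are creeping. I'll hold briefly and look again.

Call:
{"name": "send_rows", "arguments": {
  "series": [
    [10, [0, 0, 0], [0, 0, 0]],
    [10, [0, 0, 0], [0, 0, 0]]
  ]
}}

```text
clock: 13.78
eef_pos: [541.4, -136.7, 177.2]
tool_rot: [2.666, 0.013, 1.804]
force: [0.2, -0.2, -3.0]
width: 15.3
gripper_force: 61.2
```

```bash
python3 look.py | grep -v side
```

```text
13.875 [ 541.4 -136.8  177.2] [2.666 0.013 1.804]
top red mouth x,y,z [-12. 110.] 81.0 back [99. 93.] 140.0
  in top 62 [77. 82.] z 135.0 h 139.0
  in top 48 [ 77. 113.] z 135.0 h 138.5
  in top 27 [52. 82.] z 123.0 h 15.0
  in top 29 [ 51. 111.] z 123.0 h 16.0
  in top 22 [-5. 84.] z 93.0 h 58.5
  in top 47 [ -4. 111.] z 94.0 h 58.0
```

Call:
{"name": "send_rows", "arguments": {
  "series": [
    [10, [0, 0, 0], [0.13, -0.58, 0]],
    [10, [0, 0, 0], [0, 0, 0]],
    [10, [0, 0, 0], [0, 0, 0]]
  ]
}}

```text
clock: 14.35
eef_pos: [540.8, -137.5, 176.4]
tool_rot: [2.628, 0.014, 1.803]
force: [-0.1, -0.7, -3.2]
width: 15.1
gripper_force: 61.2
```

```bash
python3 look.py
```

```text
side 11 xy [ 19. -45.] hsv 164.0 103 139 z 12.0
side 28 xy [52. 49.] hsv 156.0 82 123 z 11.0
14.45 [ 541.1 -137.4  176.6] [2.628 0.014 1.803]
top red mouth x,y,z [-10. 116.] 84.0 back [101.  94.] 141.0
  in top 61 [77. 81.] z 138.0 h 138.0
  in top 48 [ 77. 113.] z 137.0 h 138.5
  in top 34 [51. 81.] z 123.0 h 15.0
  in top 31 [ 52. 110.] z 123.0 h 16.0
  in top 50 [ -4. 110.] z 91.0 h 58.0
  in top 23 [-7. 83.] z 90.0 h 58.0
side red mouth x,y,z [-12.  96.] 85.0 back [ 93. 104.] 144.0
  in side 31 [78. 78.] z 139.0 h 162.0
  in side 7 [ 8. 62.] z 114.0 h 153.0
  in side 16 [25. 77.] z 110.0 h 168.0
  in side 9 [-7. 76.] z 91.0 h 22.0
  in side 12 [ -5. 106.] z 92.0 h 19.0
```

Tilt is 29.4°, and the greens' centres are almost over the mouth edge (x≈-8). A small further step should do it.

Call:
{"name": "send_rows", "arguments": {
  "series": [
    [10, [0, 0, 0], [0.1, -0.45, 0]],
    [10, [0, 0, 0], [0, 0, 0]],
    [10, [0, 0, 0], [0, 0, 0]]
  ]
}}

```text
clock: 14.92
eef_pos: [540.9, -137.4, 176.5]
tool_rot: [2.588, 0.015, 1.802]
force: [1.3, 0.3, -2.4]
width: 14.9
gripper_force: 61.3
```

```bash
python3 look.py
```

```text
top 49 xy [-13.  78.] hsv 59.0 69 147 z 13.0
top 73 xy [-32. 106.] hsv 62.0 66 166 z 10.0
side 13 xy [ 23. -44.] hsv 160.0 82 152 z 12.0
side 30 xy [55. 51.] hsv 158.5 85 127 z 12.0
side 12 xy [17. 33.] hsv 126.0 70 144 z 9.0
side 31 xy [-13.  82.] hsv 66.0 87 165 z 14.0
side 38 xy [-31. 112.] hsv 67.5 81 178 z 14.0
15.025 [ 541.1 -137.3  176.7] [2.588 0.015 1.802]
top red mouth x,y,z [ -9. 120.] 89.0 back [102.  95.] 144.0
  in top 65 [76. 81.] z 137.0 h 141.0
  in top 46 [ 76. 114.] z 137.0 h 138.0
  in top 34 [51. 80.] z 122.0 h 15.0
  in top 30 [ 52. 110.] z 123.0 h 15.0
side red mouth x,y,z [-9. 95.] 91.0 back [ 95. 105.] 146.0
  in side 32 [76. 81.] z 142.0 h 160.0
  in side 9 [12. 64.] z 117.0 h 158.0
  in side 13 [23. 76.] z 107.0 h 168.0
  in side 9 [ 21. 108.] z 105.0 h 170.0
```

Both greens are in the +95 bay. I'll tilt back about 10° and shift to the middle bay.

Call:
{"name": "send_rows", "arguments": {
  "series": [
    [10, [0, 0, 0], [-0.2, 0.88, 0]],
    [10, [0.04, -0.18, 0], [-0.2, 0.88, 0]],
    [10, [0.07, -0.32, 0], [0, 0, 0]],
    [10, [0.09, -0.4, 0], [0, 0, 0]],
    [10, [0.09, -0.38, 0], [0, 0, 0]],
    [10, [0.05, -0.2, 0], [0, 0, 0]],
    [10, [0.02, -0.1, 0], [0, 0, 0]],
    [10, [0, 0, 0], [0, 0, 0]]
  ]
}}

```text
clock: 16.12
eef_pos: [562.1, -234.4, 174.8]
tool_rot: [2.693, 0.026, 1.797]
force: [0.1, 0.3, -3.6]
width: 15.1
gripper_force: 61.3
```

```bash
python3 look.py
```

```text
top 47 xy [-14.  78.] hsv 59.0 70 151 z 13.0
top 72 xy [-34. 106.] hsv 62.0 64 156 z 11.0
side 12 xy [   5. -140.] hsv 162.5 83 136 z 27.0
side 26 xy [ 40. -60.] hsv 152.5 78 134 z 10.0
side 29 xy [-13.  81.] hsv 66.0 83 171 z 14.0
side 38 xy [-31. 112.] hsv 68.0 81 179 z 13.0
16.225 [ 562.1 -233.5  175. ] [2.693 0.026 1.799]
top red mouth x,y,z [-17.   7.] 77.0 back [96. -1.] 137.0
  in top 52 [ 64. -17.] z 127.0 h 139.0
  in top 32 [64. 13.] z 126.0 h 141.0
  in top 22 [ 38. -17.] z 115.0 h 16.0
  in top 37 [ 7. 14.] z 100.0 h 166.0
  in top 40 [  2. -19.] z 97.0 h 169.0
side red mouth x,y,z [-17.  -4.] 87.0 back [89.  6.] 138.0
  in side 8 [ 63. -20.] z 130.0 h 166.0
  in side 7 [  0. -21.] z 100.0 h 169.0
  in side 5 [-18. -34.] z 90.0 h 165.0
  in side 6 [ 8. 15.] z 106.0 h 170.0
  in side 5 [-20.  -3.] z 94.0 h 167.0
```

Call:
{"name": "send_rows", "arguments": {
  "series": [
    [10, [0, 0, 0], [0.2, -0.88, 0]],
    [10, [0, 0, 0], [0.02, -0.1, 0]],
    [10, [0, 0, 0], [0, 0, 0]],
    [10, [0, 0, 0], [0, 0, 0]]
  ]
}}

```text
clock: 16.82
eef_pos: [563.1, -234.1, 175.5]
tool_rot: [2.605, 0.027, 1.796]
force: [0.0, 0.2, -2.4]
width: 14.8
gripper_force: 61.3
```

```bash
python3 look.py | grep -v "in side"
```

```text
top 46 xy [-14.  78.] hsv 59.0 70 150 z 14.0
top 73 xy [-34. 106.] hsv 62.0 65 157 z 10.0
side 12 xy [  14. -140.] hsv 145.5 67 129 z 23.0
side 25 xy [ 52. -62.] hsv 156.0 84 132 z 10.0
side 27 xy [-13.  82.] hsv 66.0 85 172 z 14.0
side 38 xy [-31. 112.] hsv 68.0 80 178 z 14.0
16.925 [ 562.9 -234.1  175.3] [2.605 0.027 1.796]
top red mouth x,y,z [-9. 17.] 80.0 back [101.  -6.] 142.0
  in top 49 [ 63. -18.] z 129.0 h 139.0
  in top 33 [66. 12.] z 129.0 h 145.0
  in top 9 [ 33. -16.] z 112.0 h 16.0
  in top 40 [-2. 13.] z 90.0 h 167.0
  in top 41 [ -6. -19.] z 87.0 h 167.0
side red mouth x,y,z [-11.  -6.] 86.0 back [93.  7.] 144.0
```

Call:
{"name": "send_rows", "arguments": {
  "series": [
    [10, [0, 0, 0], [0.06, -0.25, 0]],
    [10, [0, 0, 0], [0, 0, 0]]
  ]
}}

```text
clock: 17.27
eef_pos: [561.8, -234.5, 174.6]
tool_rot: [2.584, 0.026, 1.795]
force: [0.2, -0.5, -2.3]
width: 14.7
gripper_force: 61.3
```

```bash
python3 look.py | grep -v "in side"
```

```text
top 62 xy [-25. -18.] hsv 166.0 159 241 z 12.0
top 47 xy [-14.  78.] hsv 59.0 70 151 z 13.0
top 73 xy [-34. 106.] hsv 62.0 65 157 z 11.0
side 14 xy [  14. -140.] hsv 148.5 66 136 z 21.0
side 24 xy [ 49. -60.] hsv 153.5 85 140 z 10.0
side 60 xy [-24. -17.] hsv 160.0 127 244 z 12.0
side 28 xy [-14.  82.] hsv 66.0 85 167 z 14.0
side 37 xy [-31. 112.] hsv 68.0 80 179 z 14.0
17.375 [ 562.4 -234.4  175. ] [2.583 0.026 1.795]
top red mouth x,y,z [-9. 19.] 85.0 back [101.  -4.] 144.0
  in top 33 [66. 13.] z 130.0 h 143.0
  in top 48 [ 62. -18.] z 129.0 h 138.0
  in top 10 [ 32. -17.] z 110.0 h 16.0
  in top 41 [-4. 12.] z 87.0 h 167.0
side red mouth x,y,z [-10.  -0.] 86.0 back [94.  6.] 146.0
```

One pink has dropped into the middle bay and the other is at the edge.

Call:
{"name": "send_rows", "arguments": {
  "series": [
    [10, [0, 0, 0], [0.06, -0.25, 0]],
    [10, [0, 0, 0], [0, 0, 0]]
  ]
}}

```text
clock: 17.73
eef_pos: [561.9, -234.5, 174.6]
tool_rot: [2.561, 0.026, 1.794]
force: [-0.4, 0.6, -2.1]
width: 14.9
gripper_force: 61.3
```

```bash
python3 look.py | grep -v "in side"
```

```text
top 60 xy [-20.  13.] hsv 166.0 161 242 z 12.0
top 62 xy [-25. -18.] hsv 166.0 158 241 z 12.0
top 47 xy [-14.  78.] hsv 59.0 70 151 z 13.0
top 73 xy [-34. 106.] hsv 63.0 64 157 z 10.0
side 13 xy [  17. -139.] hsv 150.0 67 140 z 21.0
side 22 xy [ 53. -59.] hsv 140.5 70 120 z 13.0
side 123 xy [-22.  -1.] hsv 159.0 122 244 z 11.0
side 28 xy [-14.  82.] hsv 66.0 85 168 z 14.0
side 38 xy [-31. 112.] hsv 68.0 81 180 z 14.0
17.825 [ 562.4 -234.4  175. ] [2.561 0.026 1.794]
top red mouth x,y,z [-7. 20.] 87.0 back [101.  -3.] 146.0
  in top 31 [65. 13.] z 131.0 h 140.0
  in top 47 [ 60. -18.] z 128.0 h 139.0
  in top 5 [ 30. -18.] z 107.0 h 15.0
side red mouth x,y,z [-10.  -1.] 92.0 back [95. 10.] 147.0
```

There are now two in each of the first two bays, so the remaining four go to the -95 bay.

Call:
{"name": "send_rows", "arguments": {
  "series": [
    [10, [0, 0, 0], [-0.2, 0.88, 0]],
    [10, [0.04, -0.18, 0], [-0.2, 0.88, 0]],
    [10, [0.07, -0.32, 0], [0, 0, 0]],
    [10, [0.09, -0.4, 0], [0, 0, 0]],
    [10, [0.09, -0.38, 0], [0, 0, 0]],
    [10, [0.05, -0.2, 0], [0, 0, 0]],
    [10, [0.02, -0.1, 0], [0, 0, 0]],
    [10, [0, 0, 0], [0, 0, 0]]
  ]
}}

```text
clock: 18.92
eef_pos: [583.8, -328.7, 174.9]
tool_rot: [2.718, 0.025, 1.799]
force: [0.8, -0.3, -1.5]
width: 15.3
gripper_force: 61.3
```

```bash
python3 look.py | grep -v "in side"
```

```text
top 59 xy [-21.  13.] hsv 166.0 162 240 z 12.0
top 62 xy [-25. -18.] hsv 166.0 159 240 z 12.0
top 47 xy [-14.  78.] hsv 59.0 69 148 z 14.0
top 73 xy [-34. 106.] hsv 62.0 65 155 z 11.0
side 9 xy [  15. -139.] hsv 159.0 75 114 z 27.0
side 123 xy [-22.  -1.] hsv 160.0 122 243 z 12.0
side 28 xy [-14.  82.] hsv 66.5 86 165 z 15.0
side 38 xy [-31. 112.] hsv 67.5 81 180 z 14.0
19.025 [ 583.8 -328.   175.1] [2.718 0.025 1.8  ]
top red mouth x,y,z [ -20. -100.] 83.0 back [ 94. -97.] 138.0
  in top 24 [ 54. -84.] z 124.0 h 141.0
  in top 39 [  46. -114.] z 119.0 h 141.0
  in top 26 [  2. -83.] z 99.0 h 16.0
  in top 15 [  -4. -116.] z 96.0 h 16.0
side red mouth x,y,z [ -21. -100.] 86.0 back [ 88. -87.] 137.0
```

Call:
{"name": "send_rows", "arguments": {
  "series": [
    [10, [0, 0, 0], [0.2, -0.88, 0]],
    [10, [0, 0, 0], [0.2, -0.88, 0]],
    [10, [0, 0, 0], [0, 0, 0]],
    [10, [0, 0, 0], [0, 0, 0]],
    [10, [0, 0, 0], [0, 0, 0]],
    [10, [0, 0, 0], [0, 0, 0]]
  ]
}}

```text
clock: 19.88
eef_pos: [584.6, -328.8, 175.5]
tool_rot: [2.56, 0.027, 1.795]
force: [-0.3, -0.1, -1.9]
width: 15.1
gripper_force: 61.3
```

```bash
python3 look.py | grep -v "in side"
```

```text
top 61 xy [-31. -82.] hsv 15.0 221 242 z 12.0
top 58 xy [ -35. -114.] hsv 15.0 216 243 z 13.0
top 59 xy [-20.  13.] hsv 167.0 162 240 z 12.0
top 61 xy [-25. -18.] hsv 166.0 160 240 z 12.0
top 47 xy [-14.  78.] hsv 59.0 70 147 z 13.0
top 73 xy [-34. 106.] hsv 63.0 63 154 z 10.0
side 13 xy [  34. -140.] hsv 159.0 78 112 z 27.0
side 115 xy [-32. -97.] hsv 17.0 102 241 z 11.0
side 123 xy [-22.  -2.] hsv 160.0 123 243 z 11.0
side 29 xy [-13.  82.] hsv 66.0 85 168 z 14.0
side 38 xy [-31. 112.] hsv 68.5 81 177 z 14.0
19.975 [ 584.2 -328.9  175.2] [2.561 0.026 1.795]
top red mouth x,y,z [ -9. -86.] 87.0 back [ 101. -100.] 147.0
  in top 7 [ 47. -82.] z 131.0 h 160.0
  in top 40 [  37. -116.] z 112.0 h 140.0
side red mouth x,y,z [-10. -96.] 88.0 back [ 95. -87.] 147.0
```

Both oranges are in. The purples still need a bit more tilt.

Call:
{"name": "send_rows", "arguments": {
  "series": [
    [10, [0, 0, 0], [0.12, -0.5, 0]],
    [10, [0, 0, 0], [0, 0, 0]],
    [10, [0, 0, 0], [0, 0, 0]],
    [10, [0, 0, 0], [0.06, -0.25, 0]],
    [10, [0, 0, 0], [0, 0, 0]],
    [10, [0, 0, 0], [0, 0, 0]],
    [10, [0, 0, 0], [0, 0, 0]],
    [10, [0, 0, 0], [0, 0, 0]]
  ]
}}

```text
clock: 21.08
eef_pos: [584.0, -329.1, 175.1]
tool_rot: [2.493, 0.025, 1.793]
force: [0.3, -0.3, -1.9]
width: 15.6
gripper_force: 61.4
```

```bash
python3 look.py | grep -v "in side"
```

```text
top 8 xy [  12. -110.] hsv 161.0 64 144 z 4.0
top 110 xy [ -26. -114.] hsv 23.0 123 179 z 16.0
top 106 xy [-25. -82.] hsv 129.5 123 178 z 15.0
top 59 xy [-21.  13.] hsv 166.0 162 242 z 12.0
top 62 xy [-25. -18.] hsv 166.0 159 240 z 12.0
top 46 xy [-14.  78.] hsv 59.0 69 148 z 14.0
top 73 xy [-34. 106.] hsv 63.0 65 154 z 10.0
side 12 xy [  37. -140.] hsv 159.0 81 112 z 24.0
side 185 xy [-27. -97.] hsv 126.0 118 221 z 14.0
side 121 xy [-22.  -1.] hsv 160.0 123 243 z 12.0
side 28 xy [-14.  82.] hsv 66.5 84 167 z 14.0
side 38 xy [-31. 112.] hsv 68.0 82 178 z 14.0
21.175 [ 583.9 -329.1  175. ] [2.493 0.025 1.793]
top red mouth x,y,z [ -6. -72.] 86.0 back [ 103. -102.] 152.0
side red mouth x,y,z [-11. -89.] 93.0 back [ 97. -86.] 153.0
```

All eight are in the tray (2/2/4, with the purples lying against the oranges) and the shaker is empty. I'll untilt and head back.

Call:
{"name": "send_rows", "arguments": {
  "series": [
    [10, [0, 0, 0.1], [-0.21, 0.9, 0]],
    [10, [0, 0, 0.1], [-0.21, 0.92, 0]],
    [10, [-0.05, 0.3, 0], [-0.21, 0.92, 0]],
    [10, [-0.1, 0.6, 0], [-0.21, 0.92, 0]],
    [10, [-0.15, 0.8, 0], [-0.21, 0.92, 0]],
    [10, [-0.15, 0.8, 0], [-0.21, 0.92, 0]],
    [10, [-0.15, 0.8, 0], [-0.21, 0.92, 0]],
    [10, [-0.15, 0.6, 0], [-0.21, 0.92, 0]]
  ]
}}

```text
clock: 22.28
eef_pos: [539.0, -92.3, 187.7]
tool_rot: [-3.132, 0.022, 1.811]
force: [0.6, -0.6, -1.7]
width: 15.0
gripper_force: 61.3
```

Call:
{"name": "send_rows", "arguments": {
  "series": [
    [10, [-0.1, 0.5, 0], [0, 0, -0.9]],
    [10, [0, 0.5, 0], [0, 0, -0.9]],
    [10, [0, 0.5, 0], [0, 0, -0.9]],
    [10, [0, 0.4, 0], [0, 0, -0.9]],
    [10, [0, 0.3, 0], [0, 0, -0.9]],
    [10, [0, 0.2, 0], [0, 0, -0.8]],
    [10, [0, 0, 0], [0, 0, 0]],
    [10, [0, 0, 0], [0, 0, 0]]
  ]
}}

```text
clock: 23.28
eef_pos: [532.9, 48.3, 186.8]
tool_rot: [-3.133, 0.022, 1.347]
force: [-0.5, -0.1, -2.2]
width: 15.0
gripper_force: 61.4
```

Call:
{"name": "send_rows", "arguments": {
  "series": [
    [10, [0, 0.3, 0], [0.11, -0.08, -0.16]],
    [10, [-0.05, 0.5, 0], [0.11, -0.07, -0.16]],
    [10, [-0.05, 0.6, 0], [0, 0, 0]],
    [10, [-0.05, 0.55, 0], [0, 0, 0]],
    [10, [0, 0.35, 0], [0, 0, 0]],
    [10, [0, 0.2, 0], [0, 0, 0]],
    [10, [0, 0, 0], [0, 0, 0]],
    [10, [0, 0, 0], [0, 0, 0]]
  ]
}}

```text
clock: 24.28
eef_pos: [524.1, 197.2, 186.6]
tool_rot: [-3.141, 0.001, 1.317]
force: [-0.3, 0.3, -2.3]
width: 14.9
gripper_force: 61.3
```

Run:
```python
from h import *
ax=np.array([np.cos(np.radians(-14.4)),np.sin(np.radians(-14.4))]);ay=np.array([-ax[1],ax[0]])
s=sensors.read_state();print(s["eef_pos"].round(1),s["tool_rot"].round(3))
d=get_image("side");P=cloud(d);h,sa,v=cv2.split(cv2.cvtColor(d["img"],cv2.COLOR_RGB2HSV))
L=(P[...,:2]-[518.5,195])@np.c_[ax,ay]
m=((h<6)|(h>174))&(sa>150)&(P[...,2]>60)&(P[...,2]<320)&(abs(L[...,0])<150)&(abs(L[...,1])<100)
X=np.c_[L[m],P[m][:,2]]
for lo in range(-90,91,15):
    k=(X[:,0]>=lo)&(X[:,0]<lo+15)
    if k.any(): print(lo,k.sum(),X[k].min(0).round(),X[k].max(0).round(),"med z",np.median(X[k][:,2]).round(1))
```

```text
[524.1 197.2 186.6] [-3.141e+00  1.000e-03  1.317e+00]
-75 141 [-66. -30. 114.] [-60.  38. 294.] med z 120.6
-60 321 [-60. -30. 113.] [-45.  38. 294.] med z 116.6
-45 298 [-45. -31. 113.] [-30.  38. 140.] med z 116.7
-30 313 [-30. -31. 113.] [-15.  38. 213.] med z 116.9
-15 644 [-15. -34. 114.] [ -0.  42. 229.] med z 148.9
0 425 [  0. -30. 114.] [ 15.  42. 229.] med z 134.8
15 257 [ 15. -31. 113.] [ 30.  42. 228.] med z 117.1
30 250 [ 30. -30. 114.] [ 45.  38. 151.] med z 117.4
45 240 [ 45. -30. 113.] [ 59.  38. 151.] med z 119.8
```

The shaker is level with its floor at z≈116 and sits centred on the block within a few mm. The descent is about 91 mm.

Call:
{"name": "send_rows", "arguments": {
  "series": [
    [10, [0, 0, -0.2], [0, 0, 0]],
    [10, [0, 0, -0.3], [0, 0, 0]],
    [10, [0, 0, -0.3], [0, 0, 0]],
    [10, [0, 0, -0.3], [0, 0, 0]],
    [10, [0, 0, -0.2], [0, 0, 0]],
    [10, [0, 0, -0.1], [0, 0, 0]],
    [10, [0, 0, 0], [0, 0, 0]],
    [10, [0, 0, 0], [0, 0, 0]]
  ]
}}

```text
clock: 25.32
eef_pos: [524.2, 199.1, 103.5]
tool_rot: [3.142, -0.001, 1.318]
force: [-0.3, 0.5, -2.1]
width: 15.0
gripper_force: 61.3
```

Call:
{"name": "send_rows", "arguments": {
  "series": [
    [10, [0, 0, -0.06], [0, 0, 0]],
    [10, [0, 0, -0.04], [0, 0, 0]],
    [10, [0, 0, -0.03], [0, 0, 0]],
    [10, [0, 0, 0], [0, 0, 0]],
    [10, [0, 0, 0], [0, 0, 0]]
  ]
}}

```text
clock: 25.95
eef_pos: [524.1, 198.7, 95.3]
tool_rot: [-3.141, 0.0, 1.318]
force: [0.9, -0.9, 1.4]
width: 14.9
gripper_force: 61.8
```

It's in contact (force z went from -2 to +1.4). I'll release and rise.

Call:
{"name": "send_rows", "arguments": {
  "series": [
    [25, [0, 0, 0], [0, 0, 0]],
    [45, [0, 0, 0], [0, 0, 0]],
    [85, [0, 0, 0], [0, 0, 0]],
    [85, [0, 0, 0], [0, 0, 0]],
    [85, [0, 0, 0], [0, 0, 0]],
    [85, [0, 0, 0], [0, 0, 0]],
    [85, [0, 0, 0.2], [0, 0, 0]],
    [85, [0, 0, 0.4], [0, 0, 0]]
  ]
}}

```text
clock: 26.95
eef_pos: [523.3, 198.6, 131.5]
tool_rot: [-3.139, 0.001, 1.318]
force: [1.0, 0.3, 0.7]
width: 85.2
gripper_force: 0.0
```

Call:
{"name": "send_rows", "arguments": {
  "series": [
    [85, [0, 0, 0.6], [0, 0, 0]],
    [85, [0, 0, 0.6], [0, 0, 0]],
    [85, [-0.4, -0.8, 0.2], [0, 0, 0]],
    [85, [-0.4, -0.8, 0], [0, 0, 0]],
    [85, [0, -0.8, 0], [0, 0, 0]],
    [85, [0, -0.8, 0], [0, 0, 0]],
    [85, [0, 0, 0], [0, 0, 0]],
    [85, [0, 0, 0], [0, 0, 0]]
  ]
}}

```text
clock: 27.95
eef_pos: [476.0, 7.4, 215.8]
tool_rot: [3.141, -0.001, 1.318]
force: [-0.3, -0.0, -1.0]
width: 84.9
gripper_force: 0.0
```

Run:
```python
from h import *
import look
a,b=look.look()
im=np.hstack([cv2.resize(a["img"][100:300,180:490],(400,258)),cv2.resize(b["img"][90:330,130:430],(400,258))])
cv2.imwrite("pics/f.png",im[:,:,::-1]);print(sensors.read_state()["eef_pos"])
ax=np.array([np.cos(np.radians(-14.6)),np.sin(np.radians(-14.6))]);ay=np.array([-ax[1],ax[0]])
P=cloud(b);h,s,v=cv2.split(cv2.cvtColor(b["img"],cv2.COLOR_RGB2HSV));L=(P[...,:2]-[518.5,195])@np.c_[ax,ay]
k=(((h<6)|(h>174))&(s>150)&(P[...,2]>22)&(P[...,2]<40)&(abs(L[...,0])<95)&(abs(L[...,1])<65))
print("floor/lower x,y range",L[k].min(0),L[k].max(0),np.median(P[k][:,2]))
k=((v<60)&(P[...,2]>120)&(P[...,2]<145)&(abs(L[...,0])<60)&(abs(L[...,1])<50));print("handle",L[k].mean(0),np.percentile(P[k][:,2],90))
```

```text
top 111 xy [ -26. -114.] hsv 13.0 117 115 z 15.0
top 50 xy [-16. -83.] hsv 138.0 111 106 z 18.0
side 187 xy [-27. -97.] hsv 125.0 124 141 z 14.0
side 126 xy [-22.  -2.] hsv 160.0 121 235 z 11.0
side 31 xy [-13.  83.] hsv 67.0 86 116 z 14.0
side 38 xy [-31. 113.] hsv 68.5 83 108 z 14.0
[475.98555242   8.39710181 215.65910385]
floor/lower x,y range [-66.2763921  -25.60932188] [56.3991899  41.95645334] 24.954619744443562
handle [0.57325632 6.08747587] 136.5886195131978
```

View pics/f.png

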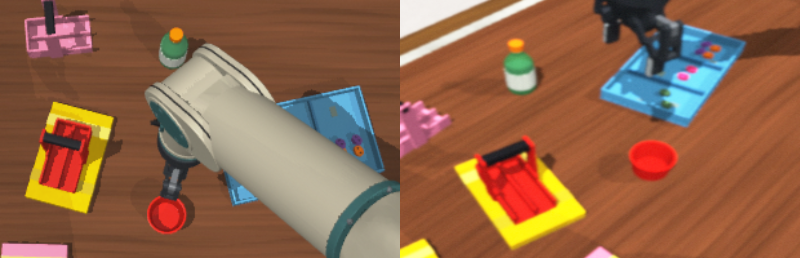

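The picture shows the empty shaker upright on its block at (65,155), about 5 mm off centre in x and 6 mm in y. The spacers are in the bays 2/2/4, the glue bottle and cup are in place, and the gripper is clear of everything. I'm handing it in.

```bash
python3 -c "
from cell import ctrl
print(ctrl.finish_job())"
```

```text
the job is handed in; nothing more can be done
None
```

The job is handed in, with no verdict shown: all eight spacers are in the tray (2, 2 and 4 per bay), the empty shaker is upright on its yellow block about 8 mm off centre, and the glue bottle and cup are where they were.

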